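# Find the slicer gap that the feeler gauge fits

## Robot

A 6-joint arm with a two-finger parallel gripper is mounted at the origin on the work surface. World frame = base frame: x ahead of the robot, y to its left, z up, the work surface at z = 0. Lengths are in m, angles in degrees, forces in N, time in s.
With the tool pointing down it reaches from about 0.325 to 0.9 m from the base axis. Payload 6.1 kg.
Tool frame: the origin (TCP) lies between the finger pads; the fingertips stand manip.tcp_to_tips ahead of it and the grasp point (between the pads) lies 8 mm behind it (manip.tcp_to_tips is the distance from the TCP to the fingertips, in m); x points along the fingers, y is the direction in which the jaws open and shut, and the axes are right-handed (so a half turn about x gives the same grasp; the last joint's range is limited). The gripper opens to 87 mm and grips with 3 to 60 N. Pads are 19 mm wide; open, the fingers measure 117 mm over their backs; the gripper's body (75 mm by 190 mm) begins 51 mm behind the grasp point.
Start: joints at [55.858, 12.628, 87.462, -0, 79.91, -7.225], TCP at [0.283, 0.557, 0.234] pointing down, gripper open.
Joint ranges: [-170.65, 170.65], [-52.31, 119.04], [5.05, 147.46], [-71.25, 251.25], [11.57, 151.72], [-153.62, 153.62]. Speed limits (degrees/s): [147.25, 147.25, 172.46, 180, 180, 180].

## Interface

Orientations are given as a 3x3 rotation matrix whose columns are the frame's x, y, z axes.
In Python, from rig import manip gives the robot as it stands. Calls block until the motion is done:
- manip.movep(position, orientation): joint-space move of the TCP to a pose.
- manip.move_linear(position, frame=None, rate=0.15): straight line of the TCP; frame=None keeps the orientation; rate is the mean speed in m/s.
- manip.set_joints(angles): joint-space move.
- manip.move_gripper(opening): opening from 0.0 (shut) to 1.0 (fully open); the grip force is fixed at half the most; returns when the fingers have stopped.
- manip.dwell(seconds).
- manip.inverse_kinematics(position, orientation): joint angles nearest the present ones, or None.
- manip.camera(name): name is "scene" or "side" or "wrist"; returns the picture (480x640x3 uint8, red, green, blue); there is no depth.
- manip.camera_model(name): a dict with "vfov" (degrees; the focal length in pixels is half the picture's height over the tangent of half this angle, whatever the lens; pixels are square), "cx", "cy" (the principal point, pixels), "eye" and "attitude" of the camera in the world. Camera axes: x right, y up, looking along -z (the intrinsics and any distortion apply to the point x, -y, -z); pixel columns grow to the right and rows downward; lengths in m; the calibration is good to about 2 mm. The wrist camera is an equidistant fisheye: a pixel r from the principal point sees the ray r / f radians off the axis. A picture is of the moment at which its call begins: read the wrist's pose just before it. camera_model takes no time and is no camera call; for the wrist camera it gives the pose at the moment of the call.
A pose or a line that the arm cannot do raises manip.IKError and nothing moves.
- manip.sign_off(): hands the job in, once; it reports no verdict.
Readings, each from a call of its own:
- manip.read_t(): time.
- manip.read_joint_positions(): joint angles.
- manip.read_qvel(): joint speeds.
- manip.read_joint_torque(): joint torques, N m.
- manip.read_tcp_pos(): TCP position.
- manip.read_ee_rot(): TCP orientation.
- manip.read_force(): force on the tool from outside, world axes, zero at the start.
- manip.read_ft_torque(): the same for the moment, N m.
- manip.read_finger_gap(): opening from 0.0 (shut) to 1.0 (fully open).
Only numpy, scipy, OpenCV 4.12 (cv2) and the standard library are available. Lean on these libraries where they do the work, as an engineer would, in place of code of your own. Each camera call takes 0.05 s, during which the arm holds its last target.

## Task

Raise the clear guard of the slicer all the way up so that it stays up. Then pick up the feeler gauge by its handle and try its blade in the three feed gaps: only one of them is set wide enough, in the others the blade jams at the mouth. Slide the blade fully into the gap that it fits, up to the back stop, and leave the gauge standing there on the slicer's deck, with the guard still up and without pushing away the spatula, the bowl or the jar.

Things in the scene. Friction and masses are not known exactly. Their poses are not given: they have to be found in the camera images.
- guard (a joint): height of the slicer's guard above its lowest position, m: 0 down on the deck, 0.11 fully up. It slides straight up and stays where it is left (lifting takes about 13 N, it does not fall). It starts down or nearly so (up to 0.015).
- guard_handle (a point): middle of the guard's handle: black round bar, 16 mm thick, 120 mm long along y, on two thin posts 55 mm either side, 34 mm clear under the bar; grip it from above, fingers closing along x. It rises with the guard, a clear panel 186 mm wide, 90 mm high, 5 mm thick straight below it; the panel's lower edge is 132 mm under this point. Axes: x into the machine, y left, z up.
- slicer: the fixed slicer. Origin on the counter under the mouth of its middle gap; x into the machine (away from the robot), y left, z up. White plastic deck 8 mm thick, 230 mm wide, reaching 170 mm in front of the mouths, with 12 mm high side edges. The guard stands 13 mm in front of the mouths between two rails 208 mm high, 105 mm either side of the middle.
- slot_1 (a point): left-hand (+y) feed gap: middle of its mouth, 18 mm above the deck, 26 mm above the counter; x points into the gap, z up. The three gaps are upright, in rigid blocks 55 mm high, open above, 60 mm deep to the back stop, mouth edges rounded by 4 mm. One is 10 mm wide, the other two are under 4 mm; which one changes from run to run.
- slot_2 (a point): middle feed gap: the middle of its mouth, as slot_1, 60 mm to the right of it.
- slot_3 (a point): right-hand feed gap: the middle of its mouth, as slot_1, 60 mm to the right of slot_2.
- gauge_handle (a point): centre of the feeler gauge's handle, 22 mm above its underside. The gauge is a loose tool of about 0.2 kg, 200 mm long, standing on edge on the counter to the left or the right: a black block handle 80 mm long (x), 26 mm wide (y), 44 mm high, flat underside, and from its front a steel blade 120 mm long, 6 mm thick (y), 36 mm high. x points from the handle along the blade, z up.
- gauge_tip (a point): middle of the blade's front end, 160 mm along x from gauge_handle, 19 mm above the gauge's underside.
- spatula: bystander: kitchen spatula lying on the counter, on the side opposite the gauge; leave alone. Origin under its middle.
- bowl: bystander: steel bowl, 100 mm wide, 55 mm high; leave alone. Origin under its middle.
- jar: bystander: lidded jar, 68 mm wide, 100 mm high; leave alone. Origin under its middle.
Mind the look-alikes: they are no part of the job. Leave any blue look-alike of the part that bears gauge_handle alone.

How it is judged (in metres and radians):
On the way, in this order (a step that is already met when the one before it is completed fails the run):
1. the guard is raised all the way (at least 95 mm of its 110 mm) (value of joint guard above 0.095 m), for 0.2 s.
2. the blade is fully in the gap that it fits (tip at least 48 mm of the 60 mm deep), with the guard up (value of joint guard above 0.09 m and ((x of gauge_tip in the frame of slot_1 above 0.048 m and y of gauge_tip in the frame of slot_1 between -0.01 and 0.01 m and z of gauge_tip in the frame of slot_1 below 0.02 m and angle between the x axis of gauge_tip and the x axis of slot_1, either way round below 0.15 rad) or (x of gauge_tip in the frame of slot_2 above 0.048 m and y of gauge_tip in the frame of slot_2 between -0.01 and 0.01 m and z of gauge_tip in the frame of slot_2 below 0.02 m and angle between the x axis of gauge_tip and the x axis of slot_2, either way round below 0.15 rad) or (x of gauge_tip in the frame of slot_3 above 0.048 m and y of gauge_tip in the frame of slot_3 between -0.01 and 0.01 m and z of gauge_tip in the frame of slot_3 below 0.02 m and angle between the x axis of gauge_tip and the x axis of slot_3, either way round below 0.15 rad))), for 0.2 s.
At the end, for the whole second after the job is handed in: The guard is up (at least 90 mm), the gauge's blade is in one of the gaps with its tip at least 48 mm past the mouth, in line with the gap, and the gauge stands upright (within 0.1 rad) on the deck, at rest (all of step 2 and angle between gauge_handle's own z axis and vertical below 0.1 rad and z of gauge_handle in the frame of slot_2 below 0.01 m and linear speed of gauge below 0.02 m/s); the robot touches nothing.
It fails at once if the spatula, the bowl or the jar is pushed more than 40 mm away (distance of any of spatula, bowl, jar from where it was at the start of the episode above 0.04 m).
It also fails if it takes over 64 s, if anything falls off the work surface, if the arm or the gripper's body presses on something with over 40 N, if the wrist force passes 120 N, or if a joint passes its speed limit or range.

## Working session

There is one attempt and no reset: what is moved stays moved. The work goes in short steps, each a Python script; the robot and the scene stay as the last script left them, time stands still between calls to the robot, and variables do not carry over. Pictures are saved under pics/ and viewed, and the job is handed in when it is done.

```bash
ls; mkdir -p pics; python3 - <<'E'
from rig import manip
import cv2
for n in ("scene","side","wrist"):
    m=manip.camera_model(n);print(n,m)
    cv2.imwrite(f"pics/{n}0.png",manip.camera(n)[:,:,::-1])
print(manip.read_t(),manip.tcp_to_tips,manip.read_ee_rot(),manip.read_force())
E
```

```text
pics
scene {'vfov': 43.965169407351105, 'cx': 324.8856508636154, 'cy': 232.27391984285717, 'eye': array([1.43336225, 0.11431787, 1.12110056]), 'attitude': array([[-0.1298253 , -0.70093147,  0.70131339],
       [ 0.99141609, -0.10280418,  0.08078016],
       [ 0.01547659,  0.70578069,  0.70826132]])}
side {'vfov': 56.908104167301204, 'cx': 317.7734120628908, 'cy': 246.0660713319782, 'eye': array([ 0.13298885, -0.4109025 ,  0.86862876]), 'attitude': array([[ 0.82588718,  0.46459252, -0.3194748 ],
       [-0.56364503,  0.69501243, -0.44638772],
       [ 0.01465056,  0.54873628,  0.83586713]])}
wrist {'vfov': 65.70646984690485, 'cx': 319.46785096008443, 'cy': 244.79189578585903, 'eye': array([0.21948129, 0.59065391, 0.38404534]), 'attitude': array([[ 0.45297716, -0.86024252, -0.23408225],
       [ 0.89152132,  0.4367311 ,  0.12023182],
       [-0.00119753, -0.26315159,  0.96475376]])}
0.15 0.011 [[-8.48821002e-04  4.52699998e-01  8.91662487e-01]
 [-1.31757447e-03  8.91661528e-01 -4.52700765e-01]
 [-9.99998772e-01 -1.55909365e-03 -1.60395070e-04]] [0.06840232 0.49993491 0.66178878]
```

View pics/scene0.png

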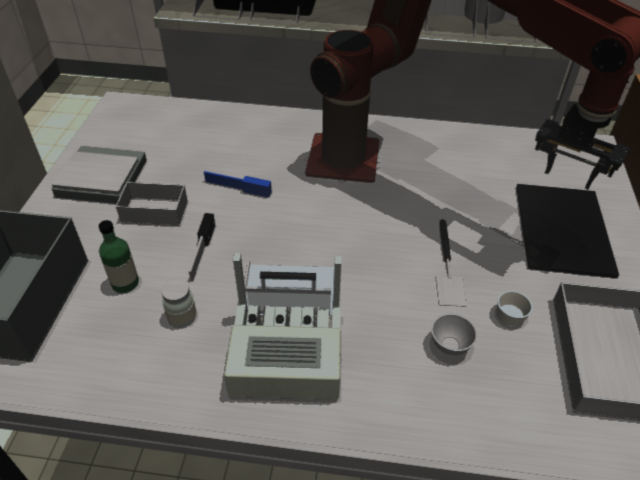

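View pics/side0.png

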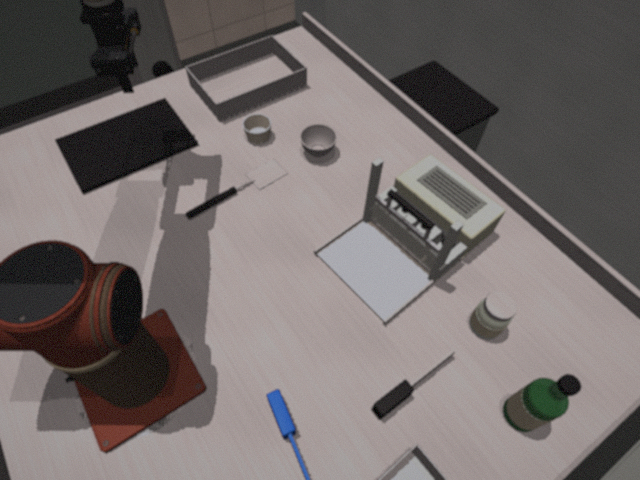

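View pics/wrist0.png

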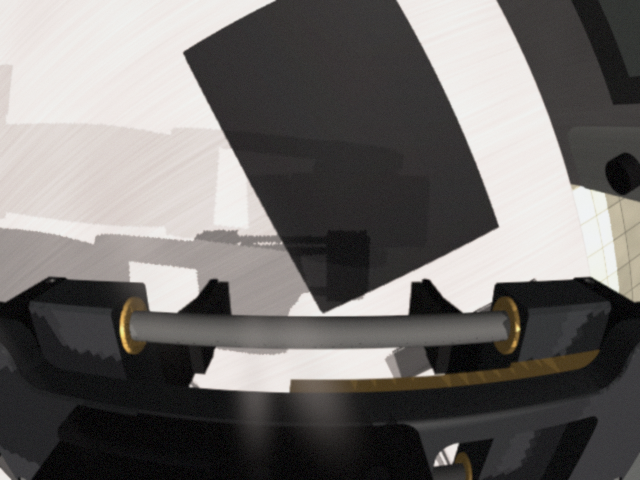

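The scene view shows the slicer at about (288,330), its handle bar at (288,276), and the gauge with its black handle at (206,226) and blade tip near (193,272). The spatula is at (448,260). The blue look-alike is at (240,183). I'll zoom in next.

```bash
python3 - <<'E'
import cv2
a=cv2.imread("pics/scene0.png");b=cv2.imread("pics/side0.png")
cv2.imwrite("pics/c1.png",cv2.resize(a[190:410,170:370],None,fx=2.7,fy=2.7,interpolation=cv2.INTER_CUBIC))
cv2.imwrite("pics/c2.png",cv2.resize(b[140:330,300:520],None,fx=3,fy=3,interpolation=cv2.INTER_CUBIC))
cv2.imwrite("pics/c3.png",cv2.resize(b[330:430,360:470],None,fx=5,fy=5,interpolation=cv2.INTER_CUBIC))
E
```

```text
(no output)
```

View pics/c1.png

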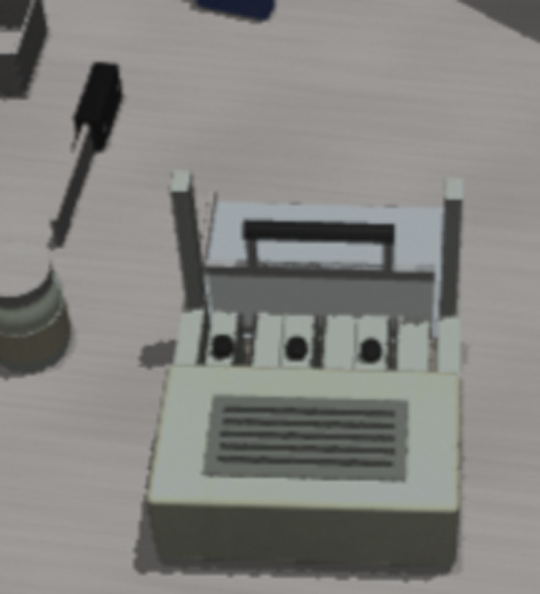

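View pics/c2.png

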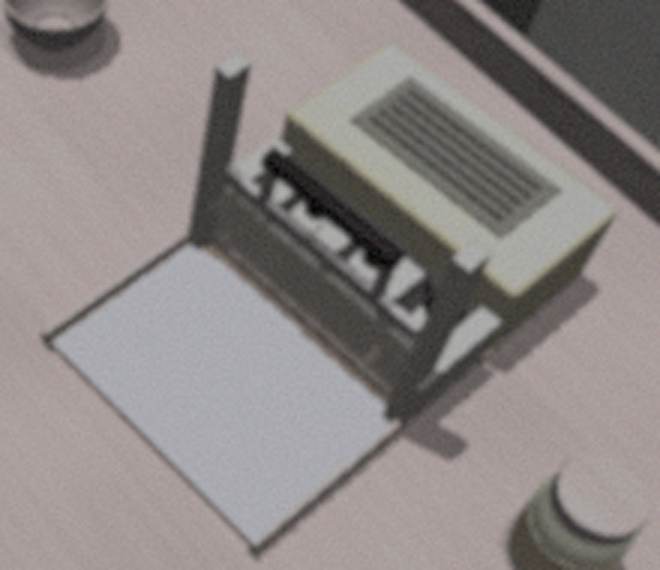

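View pics/c3.png

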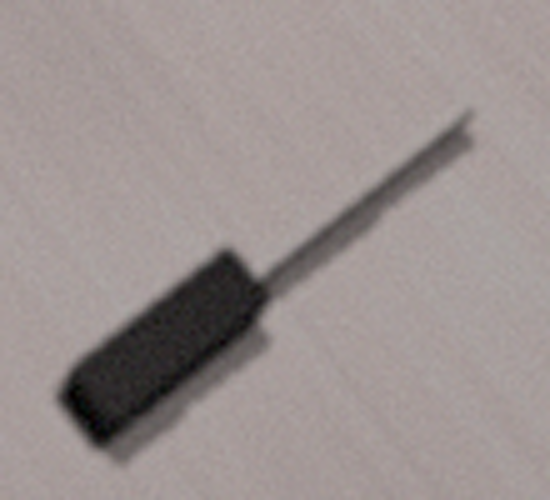

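```bash
cat > h.py <<'E'
from rig import manip
import numpy as np, cv2
def ray(n,px,m=None):
    m=m or manip.camera_model(n); f=240/np.tan(np.radians(m['vfov']/2))
    d=np.array([px[0]-m['cx'],px[1]-m['cy']])
    if n=='wrist':
        r=np.hypot(*d); t=r/f; s=np.sin(t)/max(r,1e-9); v=np.array([d[0]*s,-d[1]*s,-np.cos(t)])
    else: v=np.array([d[0]/f,-d[1]/f,-1.])
    v=m['attitude']@v; return m['eye'],v/np.linalg.norm(v)
def plane(n,px,z,m=None):
    e,v=ray(n,px,m); return e+v*(z-e[2])/v[2]
def tri(obs):
    A=np.zeros((3,3));b=np.zeros(3)
    for o in obs:
        e,v=ray(*o);P=np.eye(3)-np.outer(v,v);A+=P;b+=P@e
    x=np.linalg.solve(A,b)
    return x,[round(1e3*np.linalg.norm((np.eye(3)-np.outer(v,v))@(x-e)),1) for e,v in (ray(*o) for o in obs)]
def proj(n,p,m=None):
    m=m or manip.camera_model(n); f=240/np.tan(np.radians(m['vfov']/2))
    c=m['attitude'].T@(np.asarray(p)-m['eye'])
    if n=='wrist':
        r=np.hypot(c[0],c[1]);t=np.arctan2(r,-c[2]);return np.array([m['cx']+f*t*c[0]/r,m['cy']-f*t*c[1]/r])
    return np.array([m['cx']+f*c[0]/-c[2],m['cy']-f*c[1]/-c[2]])
def Rz(yaw,jawdeg):  # tool down, jaws (y axis) along heading jawdeg
    a=np.radians(jawdeg); x=np.array([0,0,-1.]);y=np.array([np.cos(a),np.sin(a),0]);return np.column_stack([x,y,np.cross(x,y)])
E
python3 - <<'E'
from h import *
np.set_printoptions(precision=4,suppress=True)
print('railL',tri([('scene',(337.8,259.3)),('side',(377.3,162.3))]))
print('railR',tri([('scene',(237,256.7)),('side',(457.3,225.7))]))
print('barL',tri([('scene',(315.6,275.9)),('side',(390.7,193.3))]))
print('barR',tri([('scene',(260.4,275.6)),('side',(431.7,223.3))]))
for p in [(47,342),(257,552)]: print('deckcorner',plane('side',(p[0]/3+300,p[1]/3+140),.02))
c=lambda p:(p[0]/5+360,p[1]/5+330)
for p in [(228,250),(268,292),(62,395),(105,440)]: print('handle top',p,plane('side',c(p),.044))
print('tip top',plane('side',c((470,112)),.037))
s=lambda p:(p[0]/2.7+170,p[1]/2.7+190)
for p in [(97,63),(119,67),(80,128),(100,148)]: print('h scene',plane('scene',s(p),.044))
E
```

```text
railL (array([0.603 , 0.0459, 0.2062]), [np.float64(1.2), np.float64(1.2)])
railR (array([ 0.6261, -0.1627,  0.2067]), [np.float64(1.3), np.float64(1.3)])
barL (array([ 0.609 , -0.001 ,  0.1519]), [np.float64(2.6), np.float64(2.6)])
barR (array([ 0.6262, -0.1135,  0.156 ]), [np.float64(1.5), np.float64(1.5)])
deckcorner [0.4413 0.0272 0.02  ]
deckcorner [ 0.4654 -0.1941  0.02  ]
handle top (228, 250) [ 0.4159 -0.3082  0.044 ]
handle top (268, 292) [ 0.4181 -0.3283  0.044 ]
handle top (62, 395) [ 0.3323 -0.3145  0.044 ]
handle top (105, 440) [ 0.3355 -0.3352  0.044 ]
tip top [ 0.5319 -0.3193  0.037 ]
h scene [ 0.3425 -0.3273  0.044 ]
h scene [ 0.3449 -0.3047  0.044 ]
h scene [ 0.4309 -0.3191  0.044 ]
h scene [ 0.4533 -0.2937  0.044 ]
```

```bash
python3 - <<'E'
from h import *
np.set_printoptions(precision=4,suppress=True)
p=np.array([0.6176,-0.057,0.29])
for a in (6.3,186.3):
    print(a,manip.inverse_kinematics(p,Rz(0,a)),manip.inverse_kinematics([.376,-.32,.2],Rz(0,a+90)),manip.inverse_kinematics([.376,-.32,.2],Rz(0,a-90)))
q=manip.inverse_kinematics(p,Rz(0,6.3))
manip.movep(p,Rz(0,6.3))
m=manip.camera_model('wrist');print(m,manip.read_t(),manip.read_tcp_pos())
cv2.imwrite('pics/w1.png',manip.camera('wrist')[:,:,::-1])
E
```

```text
6.3 [-12.5536  10.2435  84.179   -0.      85.5775 -18.8536] [ -49.56     -4.027   108.7663   -0.       75.2608 -145.86  ] [-49.56    -4.027  108.7663  -0.      75.2608  34.14  ]
186.3 None [-49.56    -4.027  108.7663  -0.      75.2608  34.14  ] [ -49.56     -4.027   108.7663   -0.       75.2608 -145.86  ]
{'vfov': 65.70646984690485, 'cx': 319.46785096008443, 'cy': 244.79189578585903, 'eye': array([0.6106, 0.0166, 0.4414]), 'attitude': array([[ 0.9938, -0.107 , -0.0289],
       [ 0.1109,  0.9589,  0.2613],
       [-0.0003, -0.2629,  0.9648]])} 2.6417 [ 0.6176 -0.056   0.2899]
```

View pics/w1.png

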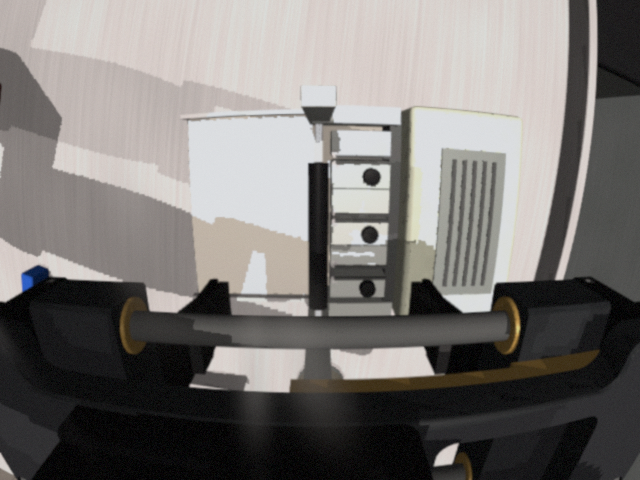

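```bash
python3 - <<'E'
import cv2
a=cv2.imread("pics/w1.png")
cv2.imwrite("pics/w1c.png",cv2.resize(a[80:330,290:425],None,fx=2.4*1,fy=2.4,interpolation=cv2.INTER_CUBIC))
cv2.imwrite("pics/w1d.png",cv2.resize(a[140:290,325:400],None,fx=4,fy=4,interpolation=cv2.INTER_NEAREST))
for x in (345,352,380,386): print(x,[int(v) for v in a[125:290,x].mean(1)])
E
```

```text
345 [93, 125, 138, 143, 155, 185, 217, 221, 223, 221, 223, 223, 221, 221, 223, 222, 220, 222, 222, 220, 222, 221, 220, 221, 222, 222, 222, 222, 219, 201, 157, 108, 98, 95, 73, 67, 81, 93, 134, 200, 221, 221, 220, 221, 221, 222, 220, 222, 220, 220, 222, 221, 221, 220, 219, 219, 221, 220, 220, 220, 219, 214, 192, 166, 191, 215, 219, 219, 220, 219, 217, 218, 220, 219, 218, 216, 217, 219, 218, 219, 218, 216, 218, 218, 218, 216, 204, 163, 103, 75, 82, 82, 83, 77, 71, 81, 90, 138, 195, 214, 215, 214, 215, 215, 213, 214, 213, 215, 214, 213, 210, 213, 212, 210, 210, 214, 213, 210, 200, 168, 144, 127, 116, 115, 117, 128, 149, 168, 205, 214, 186, 159, 151, 155, 151, 153, 151, 152, 146, 121, 82, 56, 57, 57, 61, 64, 66, 64, 64, 65, 62, 54, 43, 60, 80, 115, 142, 147, 148, 149, 149, 149, 151, 149, 148]
352 [107, 153, 177, 172, 162, 182, 215, 221, 221, 222, 222, 222, 221, 220, 221, 222, 221, 221, 221, 221, 221, 221, 221, 222, 222, 221, 221, 222, 221, 202, 159, 111, 97, 95, 77, 73, 82, 93, 130, 197, 219, 221, 220, 220, 220, 221, 221, 219, 219, 220, 221, 220, 218, 220, 220, 219, 220, 219, 219, 218, 2
[... 1383 characters left out ...]
, 221, 222, 221, 221, 221, 220, 221, 220, 222, 222, 222, 221, 216, 188, 144, 107, 88, 65, 57, 79, 92, 107, 157, 208, 219, 219, 219, 219, 218, 219, 220, 218, 219, 219, 219, 220, 219, 218, 219, 218, 219, 218, 218, 218, 217, 210, 178, 165, 192, 212, 218, 218, 217, 216, 217, 215, 216, 217, 216, 215, 217, 215, 215, 217, 217, 215, 214, 216, 215, 213, 201, 146, 87, 77, 72, 66, 67, 66, 69, 82, 121, 180, 203, 209, 207, 206, 204, 202, 204, 202, 201, 201, 204, 209, 214, 212, 210, 192, 160, 143, 140, 135, 122, 108, 113, 121, 122, 123, 122, 117, 115, 115, 115, 117, 113, 108, 106, 108, 104, 104, 96, 91, 80, 61, 54, 57, 57, 55, 57, 54, 57, 55, 56, 56, 50, 53, 54, 57, 62, 62, 63, 63, 56, 60, 59, 57, 55, 57]
```

View pics/w1d.png

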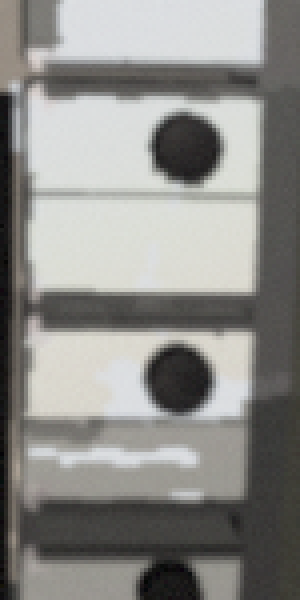

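View pics/w1c.png

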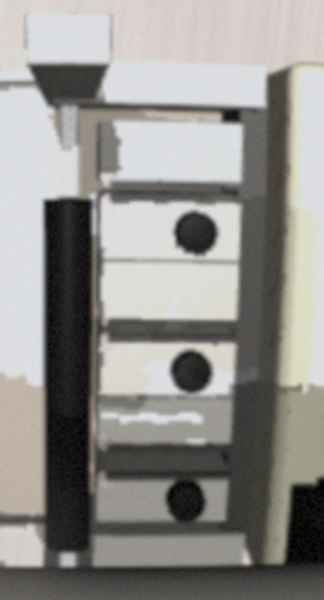

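```bash
python3 - <<'E'
from h import *
np.set_printoptions(precision=4,suppress=True)
a=cv2.imread('pics/w1.png').mean(2)
m=manip.camera_model('wrist')
for r in range(170,305,15):
    c=np.where(a[r,300:335]<60)[0]+300; print(r,c.min(),c.max(),plane('wrist',((c.min()+c.max())/2,r),.155,m))
print('bar +y end',plane('wrist',(318,163),.155,m))
for r in (160,217.5,272): print('slot top front/back',plane('wrist',(332,r),.063,m),plane('wrist',(388,r),.063,m))
for p in ((308,85),(337,85)): print('railtop +y edge?',plane('wrist',p,.208,m))
for p in ((302,107),(336,107)): print('railtop inner?',plane('wrist',p,.208,m))
E
```

```text
170 309 326 [ 0.6111 -0.0021  0.155 ]
185 309 327 [ 0.6128 -0.0136  0.155 ]
200 309 327 [ 0.6141 -0.0253  0.155 ]
215 309 327 [ 0.6154 -0.0371  0.155 ]
230 309 327 [ 0.6167 -0.0491  0.155 ]
245 310 326 [ 0.618  -0.0613  0.155 ]
260 310 326 [ 0.6194 -0.0738  0.155 ]
275 310 326 [ 0.6208 -0.0866  0.155 ]
290 310 327 [ 0.6227 -0.0998  0.155 ]
bar +y end [0.6109 0.0034 0.155 ]
slot top front/back [0.6247 0.0038 0.063 ] [0.6815 0.0111 0.063 ]
slot top front/back [ 0.6316 -0.0553  0.063 ] [ 0.69   -0.0485  0.063 ]
slot top front/back [ 0.6388 -0.1147  0.063 ] [ 0.6997 -0.1082  0.063 ]
railtop +y edge? [0.5992 0.0542 0.208 ]
railtop +y edge? [0.617  0.0562 0.208 ]
railtop inner? [0.5971 0.0398 0.208 ]
railtop inner? [0.618  0.0422 0.208 ]
```

```bash
python3 - <<'E'
from h import *
np.set_printoptions(precision=4,suppress=True)
R=Rz(0,6.6)
manip.move_linear([.6177,-.0562,.22],R,rate=.2)
manip.move_linear([.6177,-.0562,.147],R,rate=.1)
print(manip.read_force()); manip.move_gripper(0.0)
print(manip.read_finger_gap(),manip.read_force(),manip.read_tcp_pos())
manip.move_linear([.6177,-.0562,.17],R,rate=.08)
print(manip.read_finger_gap(),manip.read_force(),manip.read_tcp_pos(),manip.read_t())
cv2.imwrite('pics/s2.png',manip.camera('side')[:,:,::-1])
E
```

```text
[ 1.049   0.4139 -1.0236]
0.17021081517231615 [-5.6161 -0.7663  1.8665] [ 0.6164 -0.0563  0.1467]
0.17147294266622518 [-5.3526 -1.4645 -2.2541] [ 0.6164 -0.0563  0.1697] 5.675
```

View pics/s2.png

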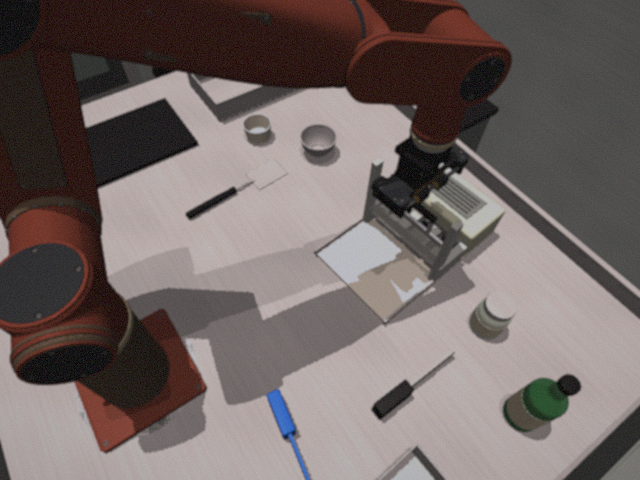

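```bash
python3 - <<'E'
from h import *
np.set_printoptions(precision=4,suppress=True)
R=Rz(0,6.6)
manip.move_linear([.6164,-.0562,.234],R,rate=.08)
print(manip.read_finger_gap(),manip.read_force(),manip.read_tcp_pos())
z=.234
while z<.252:
    z+=.003; manip.move_linear([.6164,-.0562,z],R,rate=.05); f=manip.read_force(); p=manip.read_tcp_pos()
    print(z,f,p)
    if f[2]<-22 or z-p[2]>.003: break
cv2.imwrite('pics/s3.png',manip.camera('side')[:,:,::-1])
cv2.imwrite('pics/sc3.png',manip.camera('scene')[:,:,::-1])
print(manip.read_finger_gap(),manip.read_t())
E
```

```text
0.16969085707541734 [-6.3156 -2.2073 -3.9414] [ 0.6164 -0.0563  0.2359]
0.23700000000000002 [-3.2862 -2.9541 -8.0459] [ 0.6164 -0.0563  0.238 ]
0.24000000000000002 [-3.5381 -3.5421 -7.7904] [ 0.6164 -0.0563  0.2405]
0.24300000000000002 [-3.3477 -2.8924 -9.7102] [ 0.6164 -0.0563  0.2432]
0.24600000000000002 [  0.5393  -3.8732 -16.1343] [ 0.6164 -0.0562  0.2453]
0.24900000000000003 [  6.7887  -5.6405 -28.2947] [ 0.6163 -0.0561  0.2457]
0.17484315049613258 8.025
```

View pics/s3.png

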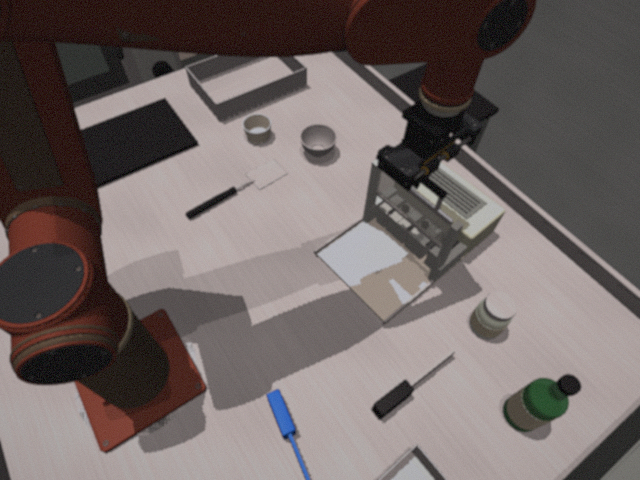

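View pics/sc3.png

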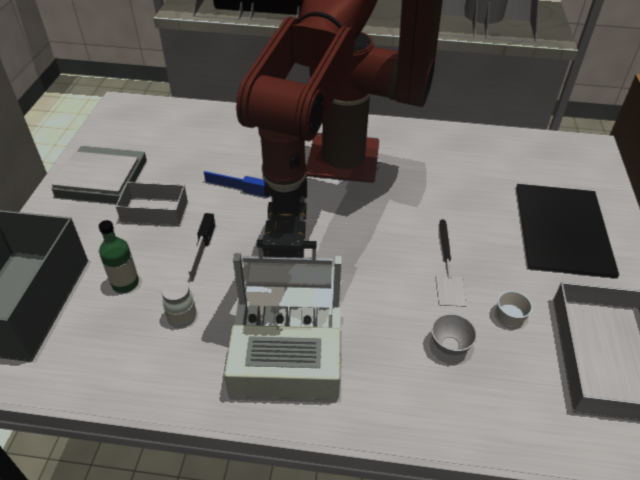

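```bash
python3 - <<'E'
from h import *
np.set_printoptions(precision=4,suppress=True)
R=Rz(0,6.6)
manip.move_linear([.6164,-.0562,.2455],R,rate=.1)
manip.move_gripper(0.6)
print(manip.read_force())
manip.move_linear([.6164,-.0562,.30],R,rate=.15)
print(manip.inverse_kinematics([.376,-.321,.22],Rz(0,94)))
manip.movep([.40,-.321,.22],Rz(0,94))
m=manip.camera_model('wrist');np.savez('w4.npz',**m)
cv2.imwrite('pics/w4.png',manip.camera('wrist')[:,:,::-1])
cv2.imwrite('pics/sc4.png',manip.camera('scene')[:,:,::-1])
print(manip.read_t(),manip.read_joint_positions())
E
```

```text
[-0.1951 -0.1066 -0.5897]
[ -49.6362   -4.9252  107.4051   -0.       77.5201 -143.6362]
11.6417 [ -47.5194   -2.2455  104.8562    0.0062   77.3871 -141.5389]
```

View pics/w4.png

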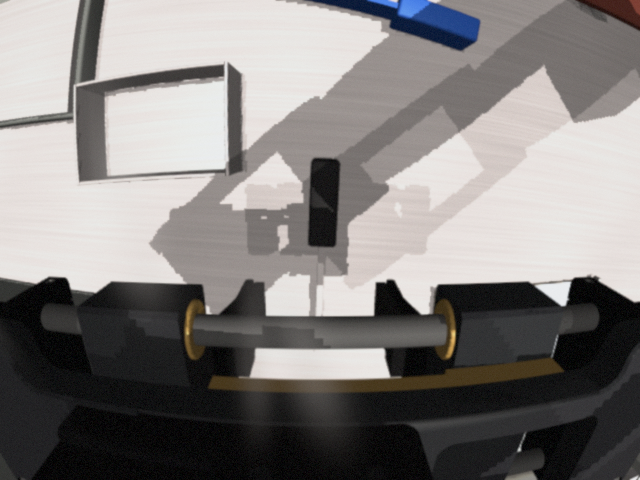

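View pics/sc4.png

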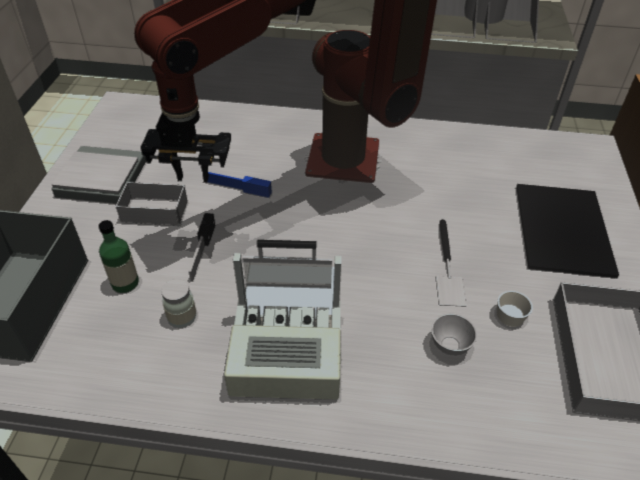

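```bash
python3 - <<'E'
from h import *
np.set_printoptions(precision=4,suppress=True)
m=dict(np.load('w4.npz'));print(m['eye'])
a=cv2.imread('pics/w4.png').max(2)
roi=np.zeros_like(a);roi[145:255,290:355]=1
k=((a<50)&(roi>0)).astype(np.uint8)
cs,_=cv2.findContours(k,0,cv2.CHAIN_APPROX_NONE);c=max(cs,key=cv2.contourArea)[:,0]
P=np.array([plane('wrist',p,.044,m)[:2] for p in c])
r=cv2.minAreaRect((P*1000).astype(np.float32));print(r,cv2.boxPoints(r))
g=cv2.imread('pics/w4.png').mean(2)
for row in (252,258,265,272,290,305): print(row,[int(v) for v in g[row,305:340]])
cv2.imwrite('pics/w4c.png',cv2.resize(cv2.imread('pics/w4.png')[140:330,270:370],None,fx=3,fy=3))
E
```

```text
[ 0.3293 -0.3248  0.3713]
((379.7875061035156, -317.5729064941406), (78.8023681640625, 24.449573516845703), 1.4736316204071045) [[ 340.085  -306.3654]
 [ 340.7137 -330.8069]
 [ 419.4901 -328.7804]
 [ 418.8613 -304.3389]]
252 [114, 112, 114, 113, 112, 115, 113, 112, 111, 115, 113, 112, 110, 112, 115, 119, 118, 119, 120, 117, 116, 115, 112, 113, 115, 113, 115, 115, 115, 119, 115, 116, 116, 116, 117]
258 [148, 148, 148, 147, 148, 148, 149, 149, 150, 146, 146, 147, 134, 119, 115, 117, 119, 118, 116, 118, 125, 133, 140, 136, 131, 122, 121, 120, 119, 118, 119, 122, 119, 117, 119]
265 [150, 148, 148, 148, 149, 147, 147, 149, 148, 146, 147, 142, 142, 148, 156, 153, 153, 149, 140, 129, 134, 143, 149, 147, 147, 147, 149, 146, 145, 143, 138, 129, 120, 117, 116]
272 [149, 147, 148, 148, 147, 146, 146, 147, 146, 147, 146, 138, 140, 147, 151, 153, 151, 150, 139, 132, 135, 145, 149, 149, 149, 147, 145, 145, 147, 148, 144, 147, 146, 146, 150]
290 [228, 229, 226, 215, 168, 151, 150, 148, 148, 148, 152, 187, 224, 231, 231, 232, 231, 227, 228, 227, 228, 228, 226, 227, 227, 228, 226, 228, 227, 227, 226, 227, 226, 225, 229]
305 [228, 227, 228, 227, 217, 174, 150, 152, 150, 151, 165, 196, 224, 230, 229, 231, 226, 216, 211, 222, 227, 229, 228, 228, 228, 229, 229, 229, 229, 228, 228, 228, 228, 228, 227]
```

View pics/w4c.png

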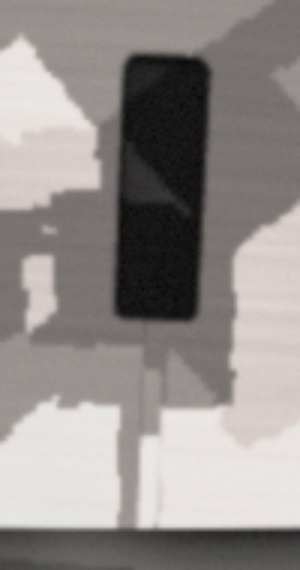

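```bash
python3 - <<'E'
from h import *
np.set_printoptions(precision=4,suppress=True)
R=Rz(0,91.5)
c=[.3798,-.3176]
manip.movep(c+[.12],R)
manip.move_linear(c+[.021],R,rate=.1)
print(manip.read_force()); manip.move_gripper(0.0)
print(manip.read_finger_gap(),manip.read_force(),manip.read_tcp_pos())
manip.move_linear(c+[.16],R,rate=.15)
print(manip.read_finger_gap(),manip.read_force())
a=np.radians(6.6);X=np.array([np.cos(a),np.sin(a)]);Y=np.array([-X[1],X[0]])
s3=np.array([.6303,-.0555])-.06*Y
p=s3-.215*X; print(s3,p)
manip.move_linear([*p,.16],Rz(0,96.6),rate=.2)
m=manip.camera_model('wrist');np.savez('w5.npz',**m)
cv2.imwrite('pics/w5.png',manip.camera('wrist')[:,:,::-1])
cv2.imwrite('pics/s5.png',manip.camera('side')[:,:,::-1])
print(manip.read_t(),manip.read_tcp_pos(),manip.read_finger_gap())
E
```

```text
[ 0.6697 -0.1271  0.4853]
0.2920943342261726 [-0.4311  0.0269  1.8917] [ 0.3799 -0.3178  0.0212]
0.29319463457434664 [-0.4426 -0.0754 -2.3862]
[ 0.6372 -0.1151] [ 0.4236 -0.1398]
16.1 [ 0.4234 -0.1406  0.1599] 0.2960513079328618
```

View pics/w5.png

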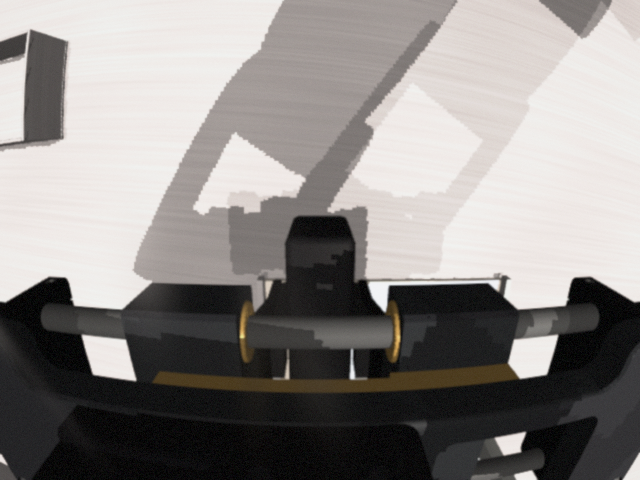

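View pics/s5.png

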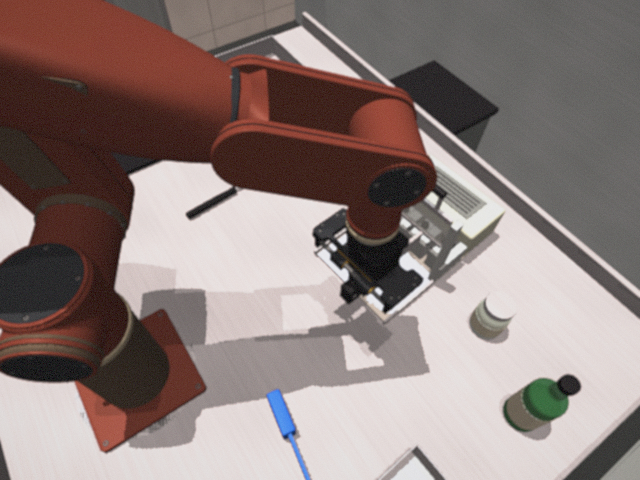

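```bash
cat > ins.py <<'E'
from h import *
np.set_printoptions(precision=4,suppress=True)
a=np.radians(6.6);X=np.array([np.cos(a),np.sin(a)]);Y=np.array([-X[1],X[0]]);M=np.array([.6303,-.0555]);R=Rz(0,96.6)
def at(dep,lat,z,rate=.1):  # tip depth, lateral offset from slot2
    p=M+lat*Y+(dep-.16)*X; manip.move_linear([*p,z],R,rate=rate)
def loc():
    t=manip.read_tcp_pos(); d=t[:2]-M; return np.array([d@X+.16,d@Y,t[2]])
def fl():
    f=manip.read_force(); return np.array([f[:2]@X,f[:2]@Y,f[2]])
E
python3 - <<'E'
from ins import *
at(-.055,-.06,.05,.15); at(-.055,-.06,.031,.08)
print(loc(),fl())
at(-.008,-.06,.031,.1)
print(loc(),fl())
for d in (-.004,0,.004,.008,.012):
    at(d,-.06,.031,.05); l=loc();f=fl();print(d,l,f)
    if f[0]<-12: break
cv2.imwrite('pics/s6.png',manip.camera('side')[:,:,::-1]);cv2.imwrite('pics/sc6.png',manip.camera('scene')[:,:,::-1])
a=cv2.imread('pics/sc6.png');cv2.imwrite("pics/sc6c.png",cv2.resize(a[190:410,170:370],None,fx=2.7,fy=2.7,interpolation=cv2.INTER_CUBIC))
print(manip.read_t(),manip.read_finger_gap())
E
```

```text
[-0.0551 -0.0599  0.0311] [-0.3196  0.5249 -2.2593]
[-0.0084 -0.0597  0.0309] [-0.8874  0.5123 -2.3502]
-0.004 [-0.0041 -0.06    0.031 ] [-1.0765  0.1541 -2.4245]
0 [ 0.0002 -0.0601  0.0311] [-0.3749  0.3933 -2.8115]
0.004 [ 0.0043 -0.0601  0.0311] [-0.1844 -0.4461 -3.0118]
0.008 [ 0.0083 -0.0601  0.0311] [ 0.1193  0.7492 -2.8082]
0.012 [ 0.0123 -0.0601  0.0311] [-0.1343  0.4632 -3.7113]
19.3333 0.296907892766243
```

View pics/sc6c.png

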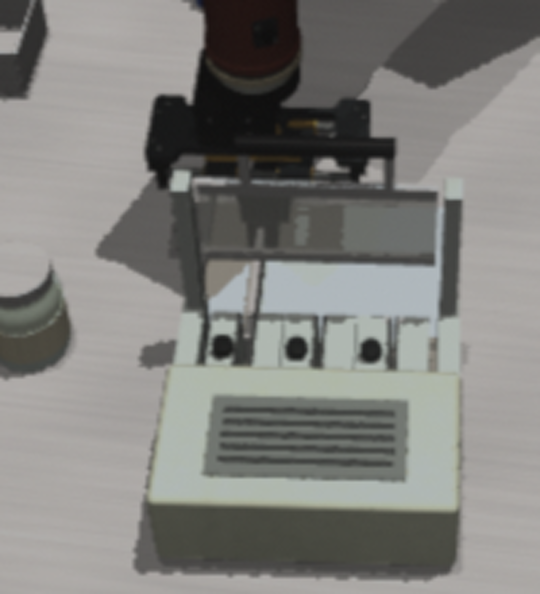

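View pics/s6.png

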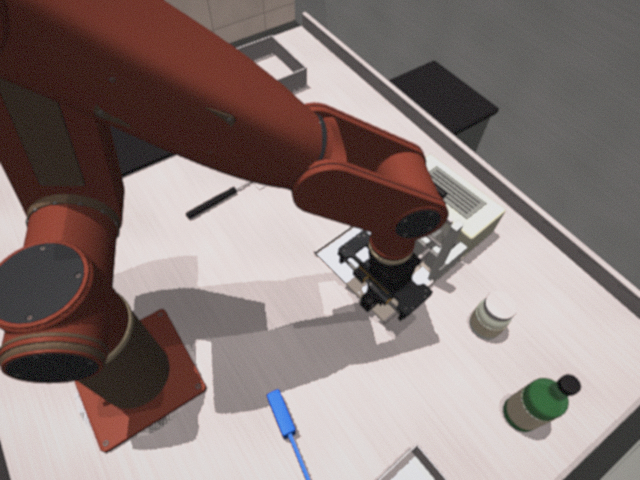

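The blade has reached the mouth of slot 3 (crop about (252,325)) and has gone 12 mm past the expected mouth with no resistance, so I'll continue. The guard is still up.

```bash
python3 - <<'E'
from ins import *
for d in np.arange(.018,.066,.005):
    at(d,-.06,.031,.06); l=loc();f=fl();print(round(d,3),l,f)
    if f[0]<-10 or abs(f[1])>12: break
cv2.imwrite('pics/sc7.png',manip.camera('scene')[:,:,::-1])
a=cv2.imread('pics/sc7.png');cv2.imwrite("pics/sc7c.png",cv2.resize(a[190:410,170:370],None,fx=2.7,fy=2.7,interpolation=cv2.INTER_CUBIC))
print(manip.read_t(),manip.read_finger_gap())
E
```

```text
0.018 [ 0.0185 -0.0601  0.0312] [-0.6281 -0.8225 -2.155 ]
0.023 [ 0.0234 -0.0601  0.0311] [ 0.4301  0.5253 -2.8017]
0.028 [ 0.0284 -0.0601  0.0311] [ 0.3551  0.1361 -3.868 ]
0.033 [ 0.0334 -0.0601  0.0311] [ 0.0386  0.315  -2.6653]
0.038 [ 0.0384 -0.0601  0.0311] [-0.3706  0.2919 -2.4738]
0.043 [ 0.0434 -0.0601  0.0311] [ 0.031   0.3666 -2.8137]
0.048 [ 0.0484 -0.0601  0.0311] [ 0.4691  0.8571 -2.7884]
0.053 [ 0.0534 -0.0601  0.0311] [-0.0616 -0.0513 -3.0294]
0.058 [ 0.0582 -0.06    0.031 ] [-0.4048  0.2897 -2.428 ]
0.063 [ 0.059  -0.0592  0.0295] [-13.2788  -0.6507   1.563 ]
21.8833 0.29453216636246055
```

View pics/sc7c.png

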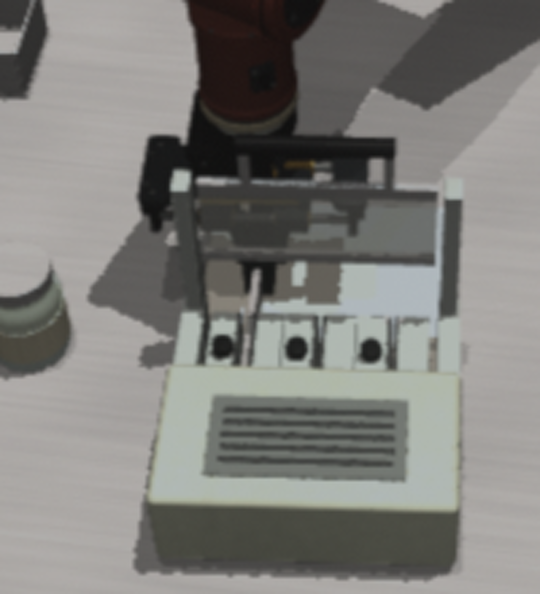

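The blade hit the back stop at about 59 mm, with the force rising to 13 N. Next I'll ease off, set it down and release.

```bash
python3 - <<'E'
from ins import *
at(.0585,-.06,.030,.05)
for z in (.029,.028,.027,.026):
    at(.0585,-.06,z,.03); f=fl(); print(z,loc(),f)
    if f[2]>3: break
manip.move_gripper(0.52); print(manip.read_finger_gap(),loc(),fl())
at(.0585,-.06,.06,.08); at(.0585,-.06,.10,.12)
at(-.06,-.06,.16,.15)
m=manip.camera_model('wrist');np.savez('w8.npz',**m)
cv2.imwrite('pics/w8.png',manip.camera('wrist')[:,:,::-1])
at(-.21,-.06,.28,.25)
for n in ('side','scene','wrist'): cv2.imwrite(f'pics/{n}8.png',manip.camera(n)[:,:,::-1])
a=cv2.imread('pics/scene8.png');cv2.imwrite("pics/sc8c.png",cv2.resize(a[190:410,170:370],None,fx=2.7,fy=2.7,interpolation=cv2.INTER_CUBIC))
print(manip.read_t())
E
```

```text
0.029 [ 0.0589 -0.0601  0.0295] [-2.7118  0.3267  2.2241]
0.028 [ 0.059  -0.0602  0.0294] [-5.8987  1.6336 10.6203]
0.5225278858851047 [ 0.0585 -0.06    0.0279] [0.298  0.3104 0.1092]
26.4833
```

View pics/sc8c.png

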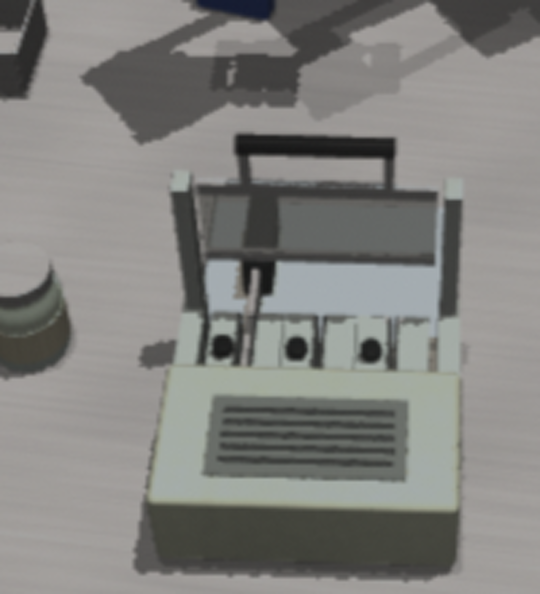

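View pics/side8.png

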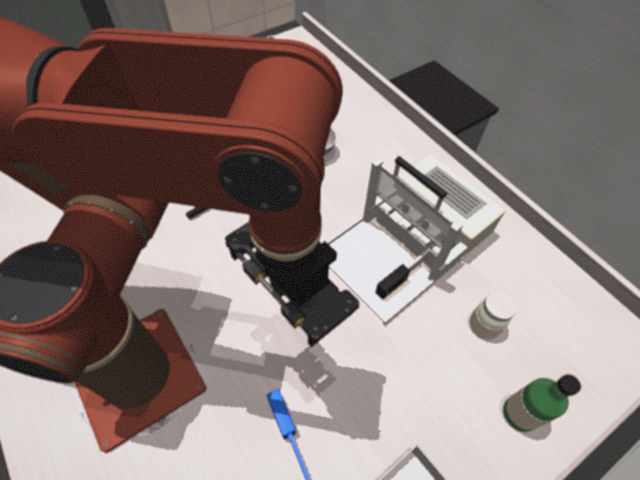

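View pics/w8.png

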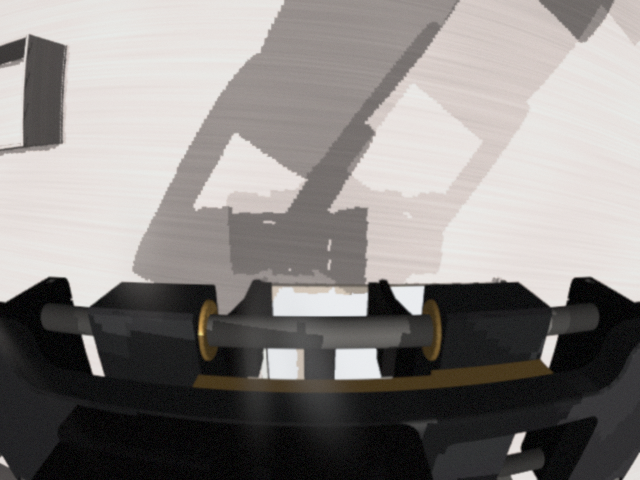

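The gauge is standing in slot 3, with its handle at side-view pixel (393,281) and the guard up. One numeric check from the side view before I hand in.

```bash
python3 - <<'E'
from ins import *
a=cv2.imread('pics/side8.png').max(2)
k=np.zeros_like(a);k[255:305,370:418]=(a[255:305,370:418]<60)
cs,_=cv2.findContours(k,0,cv2.CHAIN_APPROX_NONE);c=max(cs,key=cv2.contourArea)[:,0]
P=np.array([plane('side',p,.052)[:2]-M for p in c]);Q=np.c_[P@X,P@Y]*1000
print(len(c),cv2.minAreaRect(Q.astype(np.float32)))
# guard handle by two views
b=cv2.imread('pics/scene8.png')
print(tri([('scene',((236+395)/2/2.7+170,146/2.7+190)),('side',(420.5,181))]))
print(manip.read_force(),abs(manip.read_qvel()).max())
manip.sign_off()
E
```

```text
75 ((-111.05758666992188, -66.95060729980469), (28.160404205322266, 89.89505004882812), 89.58837890625)
(array([ 0.6127, -0.0609,  0.2449]), [np.float64(3.5), np.float64(3.5)])
[-0.1117  0.0405  0.6128] 0.20646113219126602
the job is handed in; nothing more can be done
```

I raised the guard to its end stop, slid the feeler gauge fully into the right-hand gap (slot 3), left it standing on the deck and handed the job in. The last clock reading, just before the final checks, was about 26.5 s of the 64 s allowed. No verdict is reported, so the result rests on my own readings.

- **Choosing the gap:** In the wrist picture slot 3 looked clearly wider than the others, so I tried it first. The blade went in without resistance, so I did not test the other two gaps.
- **Insertion:** The blade met the back stop at about 59 mm deep, with the force rising to 13 N. I set the gauge down on the deck, felt about 10 N of contact, then released it and backed away.
- **Final pictures:** The gauge is upright with its blade in slot 3. The jar looked unmoved, but the arm partly hid the spatula and bowl in the last side view and I did not measure any of the three. I saw no contact with them.
- **Guard height:** Triangulating the bar from the last two pictures gave 0.245 m, about 105 mm up. The two sight lines missed each other by about 3.5 mm.
- **Check that disagreed:** A rough fit of the handle in the side view put it about 9 mm nearer the robot and 7 mm further right than the arm's readings at release. It also came out 90 × 28 mm instead of 80 × 26. The mask probably took in the handle's side face, and the side view was about 4 mm off in the same direction earlier. I trusted the arm's readings and the pictures of the blade in the gap.

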